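# Clear the tasting-vote board

## Robot

A 6-joint arm with a two-finger parallel gripper is mounted at the origin on the work surface. World frame = base frame: x ahead of the robot, y to its left, z up, the work surface at z = 0. Lengths are in mm, angles in rad, forces in N, time in s.
With the tool pointing down it reaches from about 350 to 950 mm from the base axis. Payload 17.4 kg.
Tool frame: the origin (TCP) lies at the very end of the fingers, on their centre line; the grasp point (between the pads) lies 19 mm behind it; z points along the fingers, y is the line along which they close (so a half turn about z gives the same grasp; the last joint's range is limited). The gripper opens to 93 mm and grips with 3 to 60 N. Pads are 15 mm wide; open, the fingers measure 128 mm over their backs; the gripper's body (75 mm by 188 mm) begins 65 mm behind the grasp point.
Start: joints at [1.223, 0.116, 1.442, -0, 1.584, -0.038], TCP at [205.794, 642.869, 218.646] pointing down, gripper open.
Joint ranges: [-2.83, 2.83], [-0.83, 2.19], [0.07, 2.5], [-1.14, 4.28], [0.01, 3], [-2.97, 2.97]. Speed limits (rad/s): [1.89, 1.89, 2.22, 3.14, 3.14, 3.14].

## Interface

Orientations are given as a rotation vector (axis times angle).
In Python, from workcell import ctrl gives the robot as it stands.
- The arm moves only by the shell command python3 -m handwheel 'ROWS' [FORCE]. ROWS is JSON, a list of rows, each an object with "hand": the finger opening in mm, from 0 to 93; "translation": the shift along the tool's x, y, z in mm, a list of three; "rotation": the turn, a rotation vector about the tool's x, y, z in rad, a list of three. A call has exactly 8 rows; each row is the pose to reach, as a shift and turn from the pose commanded when the call began, along the tool's axes at that moment; what a row does not reach only later rows make up. A row lasts 1/10 s, in which the tool goes at most 50 mm and 8.59 degrees, less where a joint would pass 70% of its speed; a pose out of reach is approached as far as the arm can. A call with a gripper value outside its range is refused whole. The fingers move at their own pace and stop on an object; FORCE is the grip in N (left out, the last holds). Time passes only in rows, so rows that repeat a pose let the fingers close, or fill a call up. It gives the time, the measured TCP pose, the force, the opening and the grip force at its end, in the units of the state.
- ctrl.state(): the state, without advancing time (a new reading comes with each control period).
- ctrl.grab_frame(name): name is "scene" or "top" or "wrist"; returns (picture, depth): 400x640x3 uint8, red, green, blue; 400x640 float32, mm along the optical axis (not along the pixel's ray), 0 where there is no reading.
- ctrl.get_calibration(name): a dict with "mtx" (3x3 intrinsics, pixels), "distortion" ([k1, k2, p1, p2, k3] as OpenCV has them; the pictures are not rectified), "camera_from_world" (4x4, takes a point from world to camera coordinates). Camera axes: x right, y up, looking along -z (the intrinsics and any distortion apply to the point x, -y, -z); pixel columns grow to the right and rows downward; lengths in mm; the calibration is good to about 2 mm. A picture is of the moment at which its call begins: read the wrist's pose just before it. get_calibration takes no time and is no camera call; for the wrist camera it gives the pose at the moment of the call.
- ctrl.finish_job(): hands the job in; it is judged then, once.
The state is a dict: "t": time; "joint_positions": joint angles; "joint_velocities": joint speeds; "joint_torque": joint torques, N m; "ee_pos": TCP position; "tool_rot": TCP orientation; "ft_force": force on the tool from outside, world axes, zero at the start; "torque": the same for the moment, N m; "grip_width": finger opening in mm; "grip_force": force on a finger pad.
Only numpy, scipy, OpenCV 4.12 (cv2) and the standard library are available. Lean on these libraries where they do the work, as an engineer would, in place of code of your own. Each camera call takes 0.05 s, during which the arm holds its last target. There are 200 camera calls.

## Task

The vote is over: pick up the scraper block by its handle, set its blade down flat on the dark wooden voting board and wipe both white tokens off the board into the metal tray along the board's edge, without touching the tokens with the gripper. Then stand the scraper upright on the counter, clear of the board and tray, and let go.

Things in the scene. Friction and masses are not known exactly. Their poses are not given: they have to be found in the camera images.
- scraper_handle (a point): Pale wooden scraper, an upside-down T standing on its flat black rubber sole, 80 mm high. Base 150 (its x) by 30 (y) by 25 mm high; centred handle rib 70 (x) by 24 mm (y), 25 to 80 mm above the sole. This point: handle centre, 52 mm above the sole's centre; z up. Grip the rib across y; wipe with a long side face, along y. About 220 g. Not the low block with four small bottles in it.
- station: Fixed board and tray in one. Origin: on the counter under the board's centre, z up. Dark wood board, x -95 to 95, y -100 to 100 mm, flat top 25 mm high, no rims, a thin flush pale line along y at x = 0. Open aluminium tray against its -y edge: y -100 to -210, x -95 to 95, floor 5 mm high, walls 4 thick and 20 mm high on the other 3 sides. Tokens wiped along -y drop into it.
- token_a_center (a point): White ceramic token, a disc 40 mm across and 6 mm thick, about 15 g, loose and flat on the board, its centre 26 to 46 mm to one side of the pale line and at y from -60 to 20 mm in the station's frame. This point is its centre.
- token_b_center (a point): Second token, the same, on the other side of the pale line. This point is its centre.
Not all that is in view belongs to the job. Leave any blue look-alike of the part that bears scraper_handle alone. Leave any yellow look-alike of the part that bears token_b_center alone.

How it is judged:
By the outcome, as a careful person would: the job done as asked, in the order asked, and still so for the second after the job is handed in, with the robot touching nothing.
It also fails if it takes over 51 s, if anything falls off the work surface, if the arm or the gripper's body presses on something with over 40 N, if the wrist force passes 120 N, or if a joint passes its speed limit or range.

## Working session

There is one attempt and no reset: what is moved stays moved. The work goes in short steps, Python scripts to look and compute and a shell command to move; the robot and the scene stay as the last step left them, time stands still between calls to the robot, and variables do not carry over. Pictures are saved under pics/ and viewed, at most 10 in all, crops included, and the job is handed in when it is done.

```bash
mkdir -p pics
cat > h.py <<'E'
import numpy as np, cv2
from workcell import ctrl
def grab(n):
    c=ctrl.get_calibration(n); im,d=ctrl.grab_frame(n); return im,d,c
def cloud(d,c):
    h,w=d.shape; u,v=np.meshgrid(np.arange(w),np.arange(h))
    p=cv2.undistortPoints(np.stack([u,v],-1).reshape(-1,1,2).astype(np.float32),np.array(c["mtx"]),np.array(c["distortion"])).reshape(h,w,2)
    cam=np.stack([p[...,0]*d,-p[...,1]*d,-d,np.ones_like(d)],-1)
    W=cam@np.linalg.inv(np.array(c["camera_from_world"])).T
    W[d==0]=np.nan
    return W[...,:3]
def ray(c,uv,z):
    p=cv2.undistortPoints(np.array(uv,np.float32).reshape(-1,1,2),np.array(c["mtx"]),np.array(c["distortion"])).reshape(-1,2)
    M=np.linalg.inv(np.array(c["camera_from_world"]))
    d=np.c_[p[:,0],-p[:,1],-np.ones(len(p))]@M[:3,:3].T; o=M[:3,3]
    return o+d*((z-o[2])/d[:,2])[:,None]
E
python3 - <<'E'
from h import *
for n in("top","scene"):
    im,d,c=grab(n); cv2.imwrite(f"pics/{n}0.png",im[...,::-1]); np.savez(f"{n}0.npz",im=im,d=d)
    print(n,np.linalg.inv(np.array(c["camera_from_world"]))[:3].round(2).tolist())
print(ctrl.state())
E
```

```text
top [[0.02, 0.99, -0.1, 397.93], [-1.0, 0.03, 0.01, 124.19], [0.01, 0.1, 0.99, 948.05]]
scene [[-0.38, -0.67, 0.63, 1072.14], [0.92, -0.29, 0.25, 341.69], [0.01, 0.68, 0.73, 739.4]]
{'t': 0.1, 'joint_positions': array([ 1.22320062e+00,  1.16439558e-01,  1.44219533e+00,  1.94444666e-05,
        1.58402223e+00, -3.78078901e-02]), 'joint_velocities': array([ 1.24430708e-03, -1.62205721e-03, -1.63275255e-03,  6.60509592e-04,
        7.75646924e-05,  1.26245720e-04]), 'joint_torque': array([ 1.42040539e-03, -7.22881007e+01, -6.23864579e+01,  7.80484616e-02,
        2.25714158e-02, -5.30907823e-05]), 'ee_pos': array([205.72165561, 642.68825804, 217.97992142]), 'tool_rot': array([-4.84635244e-01, -3.10376057e+00,  1.63514098e-03]), 'ft_force': array([-0.37337498, -0.10966329,  0.20549366]), 'torque': array([-0.08069093,  0.02717056,  0.03635764]), 'grip_force': 0.0, 'grip_width': 93.14451666778771}
```

View pics/top0.png

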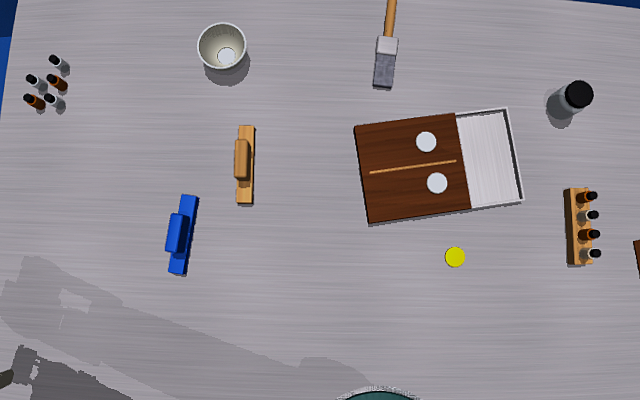

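View pics/scene0.png

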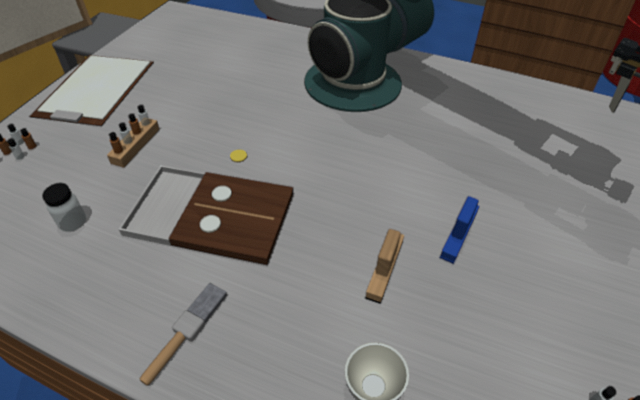

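The top view shows these candidates:
- **Scraper:** the pale wooden one at (244,165) has the upside-down T with a rib. The blue one at (183,235) is a decoy, and the block at (580,226) is the bottle rack.
- **Tokens:** the white discs are at (426,141) and (437,183), on the board either side of the pale line. The yellow disc at (455,257) is on the counter, so it is a decoy.
- **Station:** the tray is to the right of the board.

Next I'll measure them and confirm in a crop.

```bash
cat > m.py <<'E'
from h import *
def rect(P):
    (c,s,a)=cv2.minAreaRect(P.astype(np.float32)); b=cv2.boxPoints((c,s,a)); 
    e=[b[1]-b[0],b[2]-b[1]]; L=max(e,key=np.linalg.norm); return np.round(c,1),np.round(s,1),round(float(np.degrees(np.arctan2(L[1],L[0]))%180),2)
def big(m):
    n,l,s,_=cv2.connectedComponentsWithStats(m.astype(np.uint8)); return [(l==i) for i in np.argsort(-s[1:,4])+1]
E
python3 - <<'E'
from m import *
for n in("top","scene"):
    z=np.load(f"{n}0.npz"); im,d=z["im"],z["d"]; c=ctrl.get_calibration(n); W=cloud(d,c)
    hsv=cv2.cvtColor(im,cv2.COLOR_RGB2HSV); H,S,V=cv2.split(hsv)
    X,Y,Z=W[...,0],W[...,1],W[...,2]
    print(n,"counter z",np.nanmedian(Z[150:250,300:340]))
    boxes={"top":((215,110,270,215),(340,95,530,230)),"scene":((355,220,415,310),(110,155,305,275))}[n]
    def inb(b): m=np.zeros(d.shape,bool); m[b[1]:b[3],b[0]:b[2]]=1; return m
    s=big(inb(boxes[0])&(S>70)&(H<30))[0]
    zz=Z[s]; print("scraper z pct",np.nanpercentile(zz,[2,50,98]).round(1))
    for lo,hi in((70,90),(18,32)):
        m=s&(Z>lo)&(Z<hi); print(" band",lo,hi,m.sum(),np.nanmedian(Z[m]).round(1),rect(W[m][:,:2]))
    bd=inb(boxes[1])
    white=bd&(S<40)&(V>190)
    st=big(bd&(S>70)&(V<160)&(Z>15))[0]
    st=cv2.morphologyEx(st.astype(np.uint8),cv2.MORPH_CLOSE,np.ones((41,41)))>0
    print("board z",np.nanmedian(Z[st]).round(1))
    top=st&(Z>20)&(Z<35); print(" board",rect(W[top][:,:2]))
    for m in big(bd&(Z>12)&cv2.erode(st.astype(np.uint8),np.ones((3,3))).astype(bool)&(S<60)&(V>150))[:3]:
        if m.sum()<80: continue
        v,u=np.nonzero(m); (cc,r)=cv2.minEnclosingCircle(np.c_[u,v].astype(np.float32)); 
        P=ray(c,[[u.mean(),v.mean()]],31)[0]; print(" token",m.sum(),u.mean().round(1),v.mean().round(1),P.round(1),"z",np.nanmedian(Z[m]).round(1),rect(W[m][:,:2])[:2])
im=np.load("top0.npz")["im"]; a=cv2.resize(im[100:240,160:300],(560,560),interpolation=2);
cv2.imwrite("pics/crop1.png",np.hstack([a])[...,::-1])
E
```

```text
top counter z 0.5416173116032041
scraper z pct [ 2.8 27.6 82.5]
 band 70 90 493 80.1 (array([561.5, 266.8]), array([24. , 67.9]), 179.97)
 band 18 32 668 25.6 (array([562.3, 266.8]), array([149.2,  29.6]), 0.07)
board z 25.3
 board (array([564.9, -52.9]), array([189.5, 200.7]), 99.55)
 token 322 436.7 182.4 [534.  -97.7  31. ] z 31.1 (array([533.9, -97.7]), array([37.3, 37.5]))
 token 315 425.7 141.3 [612.9 -76.6  31. ] z 31.1 (array([612.5, -76.7]), array([37.8, 36.4]))
scene counter z 0.06307978957130445
scraper z pct [ 9.6 36.9 82.3]
 band 70 90 426 79.9 (array([562.8, 268. ]), array([70.2, 22.7]), 0.14)
 band 18 32 499 25.7 (array([562.4, 268.1]), array([151.3,  28.5]), 0.73)
board z 25.2
 board (array([564.7, -51.4]), array([191.8, 200.9]), 99.78)
 token 232 209.6 222.9 [613.3 -76.6  31. ] z 31.3 (array([611.5, -77.5]), array([40.2, 37.1]))
 token 196 221.1 192.8 [534.2 -97.5  31. ] z 30.9 (array([533.4, -97.4]), array([38.3, 37.6]))
```

View pics/crop1.png

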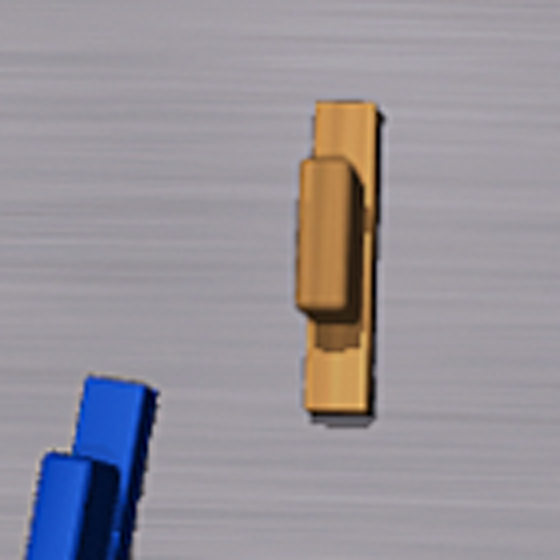

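The crop confirms it: the pale wooden T is the scraper (rib at about (330,235) in the crop) and the blue one is the decoy. The station measures as centre (564.8, -52.2), yaw 9.65°. In its frame the tokens sit at (43.5, -32) and (-38, -40), which is within the stated ranges.

```bash
cat > go.py <<'E'
import sys
from h import *
from scipy.spatial.transform import Rotation as R
# target TCP x y z, world yaw of tool y (deg); mode st: x,y in the station frame, yaw relative to it
a=[float(v) for v in sys.argv[1:5]]
if len(sys.argv)>5:
    th=np.radians(9.65); c,s=np.cos(th),np.sin(th)
    a[0],a[1]=564.8+c*a[0]-s*a[1],-52.2+s*a[0]+c*a[1]; a[3]+=9.65
S=ctrl.state(); Rc=R.from_rotvec(S["tool_rot"])
y=np.array([np.cos(np.radians(a[3])),np.sin(np.radians(a[3])),0]); z=np.array([0,0,-1.]); 
Rt=R.from_matrix(np.c_[np.cross(y,z),y,z])
print("t",round(S["t"],2),"pos",S["ee_pos"].round(1),"target",np.round(a,1),"F",S["ft_force"].round(1),"w",round(S["grip_width"],1),round(S["grip_force"],1))
print("translation",Rc.inv().apply(np.array(a[:3])-S["ee_pos"]).round(1),"rotation",(Rc.inv()*Rt).as_rotvec().round(4))
E
python3 go.py 562.2 267.4 160 90
```

```text
t 0.1 pos [205.7 642.7 218. ] target [562.2 267.4 160.   90. ] F [-0.4 -0.1  0.2] w 93.1 0.0
translation [-453.9 -248.7   58.2] rotation [-1.000e-03 -2.000e-04 -3.098e-01]
```

```bash
python3 -m handwheel '[{"hand":93,"translation":[-40,-22,5],"rotation":[0,0,-0.03]},{"hand":93,"translation":[-84,-46,11],"rotation":[0,0,-0.07]},{"hand":93,"translation":[-128,-70,17],"rotation":[0,0,-0.1]},{"hand":93,"translation":[-172,-94,23],"rotation":[0,0,-0.13]},{"hand":93,"translation":[-216,-118,29],"rotation":[0,0,-0.16]},{"hand":93,"translation":[-260,-142,35],"rotation":[0,0,-0.19]},{"hand":93,"translation":[-300,-165,40],"rotation":[0,0,-0.22]},{"hand":93,"translation":[-330,-181,42],"rotation":[0,0,-0.24]}]' 25; python3 go.py 562.2 267.4 130 90
```

```text
t: 0.9
ee_pos: [466.2, 367.4, 175.8]
tool_rot: [-0.11, -3.139, 0.001]
ft_force: [0.3, 0.5, 0.1]
grip_width: 93.2
grip_force: 0.0
t 0.9 pos [466.2 367.4 175.8] target [562.2 267.4 130.   90. ] F [0.3 0.5 0.1] w 93.2 0.0
translation [-102.7  -93.    45.9] rotation [-0.0008 -0.0005 -0.0698]
```

```bash
python3 -m handwheel '[{"hand":93,"translation":[-25,-23,11],"rotation":[0,0,-0.02]},{"hand":93,"translation":[-50,-45,23],"rotation":[0,0,-0.035]},{"hand":93,"translation":[-75,-68,34],"rotation":[0,0,-0.05]},{"hand":93,"translation":[-95,-86,43],"rotation":[0,0,-0.065]},{"hand":93,"translation":[-102.7,-93,46],"rotation":[0,0,-0.07]},{"hand":93,"translation":[-102.7,-93,46],"rotation":[0,0,-0.07]},{"hand":93,"translation":[-102.7,-93,46],"rotation":[0,0,-0.07]},{"hand":93,"translation":[-102.7,-93,46],"rotation":[0,0,-0.07]}]'; python3 go.py 562.2 267.4 36 90
python3 - <<'E'
from h import *
im,d,c=grab("wrist"); cv2.imwrite("pics/w1.png",im[...,::-1])
p=np.array([[562.2,267.4,80,1],[527,267.4,80,1],[597,267.4,80,1]])@np.array(c["camera_from_world"]).T
q=p[:,:3]*[1,-1,-1]; print(cv2.projectPoints(q,np.zeros(3),np.zeros(3),np.array(c["mtx"]),np.array(c["distortion"]))[0].round(0).tolist())
from m import *
W=cloud(d,c); H,S,V=cv2.split(cv2.cvtColor(im,cv2.COLOR_RGB2HSV)); m=(W[...,2]>72)&(W[...,2]<86)&(S>70)&(H<30); m=big(m)[0]
print(m.sum(),np.nanmedian(W[m][:,2]),rect(W[m][:,:2]))
E
```

```text
t: 1.7
ee_pos: [560.3, 270.9, 131.2]
tool_rot: [-0.002, 3.141, 0.001]
ft_force: [0.4, 0.4, 0.0]
grip_width: 92.9
grip_force: 0.0
t 1.7 pos [560.3 270.9 131.2] target [562.2 267.4  36.   90. ] F [0.4 0.4 0. ] w 92.9 0.0
translation [-1.8 -3.6 95.2] rotation [0.0004 0.0005 0.001 ]
[[[320.0, 222.0]], [[319.0, 175.0]], [[320.0, 265.0]]]
2762 79.52890008195008 (array([560.4, 266.9]), array([69.2, 24.1]), 0.62)
```

View pics/w1.png

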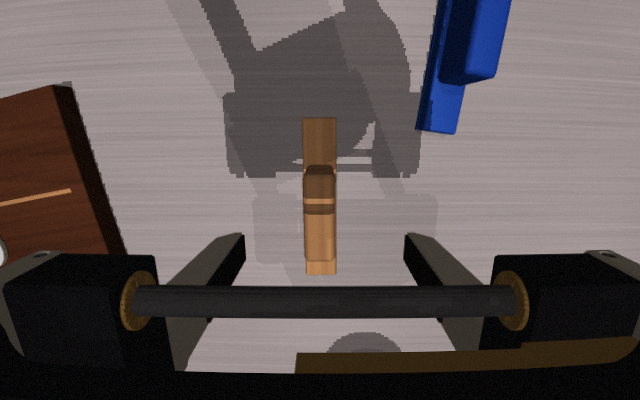

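The rib sits centred between the open fingers at about (320,220), and the blue decoy is clear at upper right. Descending.

```bash
python3 -m handwheel '[{"hand":93,"translation":[-1,-2,12],"rotation":[0,0,0]},{"hand":93,"translation":[-1,-3,28],"rotation":[0,0,0]},{"hand":93,"translation":[-1,-3,46],"rotation":[0,0,0]},{"hand":93,"translation":[-1,-3,64],"rotation":[0,0,0]},{"hand":93,"translation":[-1,-3,80],"rotation":[0,0,0]},{"hand":93,"translation":[-1,-3,90],"rotation":[0,0,0]},{"hand":93,"translation":[-1,-3,94],"rotation":[0,0,0]},{"hand":93,"translation":[-1,-3,94],"rotation":[0,0,0]}]'; python3 go.py 562 267.2 36 90
```

```text
t: 2.55
ee_pos: [561.8, 266.9, 36.2]
tool_rot: [0.0, -3.141, 0.0]
ft_force: [0.8, 0.4, 0.7]
grip_width: 93.1
grip_force: 0.0
t 2.55 pos [561.8 266.9  36.2] target [562.  267.2  36.   90. ] F [0.8 0.4 0.7] w 93.1 0.0
translation [-0.2  0.3  0.2] rotation [-0.0002 -0.0005  0.0002]
```

```bash
Z='x'; python3 -m handwheel '[{"hand":60,"translation":[0,0,0],"rotation":[0,0,0]},{"hand":40,"translation":[0,0,0],"rotation":[0,0,0]},{"hand":30,"translation":[0,0,0],"rotation":[0,0,0]},{"hand":15,"translation":[0,0,0],"rotation":[0,0,0]},{"hand":15,"translation":[0,0,0],"rotation":[0,0,0]},{"hand":15,"translation":[0,0,0],"rotation":[0,0,0]},{"hand":15,"translation":[0,0,0],"rotation":[0,0,0]},{"hand":15,"translation":[0,0,0],"rotation":[0,0,0]}]' 35
```

```text
t: 3.35
ee_pos: [561.9, 266.9, 36.6]
tool_rot: [0.0, -3.142, 0.0]
ft_force: [-0.2, 0.2, 0.8]
grip_width: 33.7
grip_force: 0.0
```

```bash
python3 -m handwheel '[{"hand":15,"translation":[0,0,0],"rotation":[0,0,0]},{"hand":15,"translation":[0,0,0],"rotation":[0,0,0]},{"hand":15,"translation":[0,0,0],"rotation":[0,0,0]},{"hand":15,"translation":[0,0,0],"rotation":[0,0,0]},{"hand":15,"translation":[0,0,0],"rotation":[0,0,0]},{"hand":15,"translation":[0,0,-3],"rotation":[0,0,0]},{"hand":15,"translation":[0,0,-10],"rotation":[0,0,0]},{"hand":15,"translation":[0,0,-20],"rotation":[0,0,0]}]' 35; python3 go.py 2 45 105 90 st
```

```text
t: 4.15
ee_pos: [561.6, 266.8, 56.9]
tool_rot: [0.0, -3.141, 0.001]
ft_force: [-1.0, 0.4, -3.2]
grip_width: 24.1
grip_force: 34.9
t 4.15 pos [561.6 266.8  56.9] target [559.2  -7.5 105.   99.6] F [-1.   0.4 -3.2] w 24.1 34.9
translation [   2.5 -274.3  -48. ] rotation [-0.0003 -0.0008 -0.1682]
```

```bash
python3 -m handwheel '[{"hand":15,"translation":[0,-5,-20],"rotation":[0,0,-0.01]},{"hand":15,"translation":[0,-20,-40],"rotation":[0,0,-0.03]},{"hand":15,"translation":[0,-45,-48],"rotation":[0,0,-0.05]},{"hand":15,"translation":[0,-75,-48],"rotation":[0,0,-0.07]},{"hand":15,"translation":[1,-105,-48],"rotation":[0,0,-0.09]},{"hand":15,"translation":[1,-135,-48],"rotation":[0,0,-0.11]},{"hand":15,"translation":[2,-165,-48],"rotation":[0,0,-0.13]},{"hand":15,"translation":[2,-195,-48],"rotation":[0,0,-0.15]}]';  python3 -m handwheel '[{"hand":15,"translation":[0,-25,0],"rotation":[0,0,-0.01]},{"hand":15,"translation":[0,-45,0],"rotation":[0,0,-0.018]},{"hand":15,"translation":[0,-60,0],"rotation":[0,0,-0.018]},{"hand":15,"translation":[0,-68,0],"rotation":[0,0,-0.018]},{"hand":15,"translation":[0,-68,0],"rotation":[0,0,-0.018]},{"hand":15,"translation":[0,-68,0],"rotation":[0,0,-0.018]},{"hand":15,"translation":[0,-68,0],"rotation":[0,0,-0.018]},{"hand":15,"translation":[0,-68,0],"rotation":[0,0,-0.018]}]'; python3 go.py 2 45 68 90 st
```

```text
t: 4.95
ee_pos: [559.8, 70.8, 105.7]
tool_rot: [-0.237, 3.132, 0.0]
ft_force: [0.2, -0.0, -1.9]
grip_width: 24.0
grip_force: 34.9
t: 5.75
ee_pos: [570.0, 5.4, 104.6]
tool_rot: [0.265, -3.13, -0.0]
ft_force: [0.2, 0.5, -2.2]
grip_width: 23.8
grip_force: 34.9
t 5.75 pos [570.    5.4 104.6] target [559.2  -7.5  68.   99.6] F [ 0.2  0.5 -2.2] w 23.8 34.9
translation [ 12.8 -10.9  36.6] rotation [ 0.0001 -0.0001  0.0005]
```

Run:
```python
from m import *
im,d,c=grab("scene"); cv2.imwrite("pics/s2.png",im[100:300,80:400][::1,::1,::-1].repeat(2,0).repeat(2,1))
W=cloud(d,c);H,S,V=cv2.split(cv2.cvtColor(im,cv2.COLOR_RGB2HSV))
```

```text
(no output)
```

View pics/s2.png

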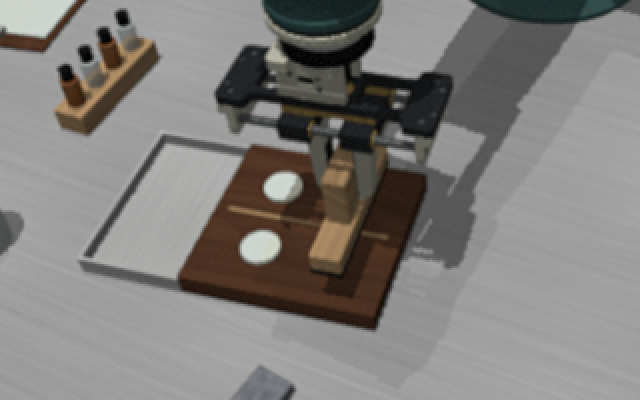

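The scraper is held level over the board behind both tokens, which show at (282,186) and (260,246) in the crop. Lowering it behind them.

```bash
python3 -m handwheel '[{"hand":15,"translation":[4,-4,5],"rotation":[0,0,0]},{"hand":15,"translation":[8,-7,12],"rotation":[0,0,0]},{"hand":15,"translation":[12,-10,20],"rotation":[0,0,0]},{"hand":15,"translation":[12.5,-10.5,28],"rotation":[0,0,0]},{"hand":15,"translation":[12.5,-10.5,34],"rotation":[0,0,0]},{"hand":15,"translation":[12.5,-10.5,38],"rotation":[0,0,0]},{"hand":15,"translation":[12.5,-10.5,40],"rotation":[0,0,0]},{"hand":15,"translation":[12.5,-10.5,40],"rotation":[0,0,0]}]'; python3 go.py 2 45 61.5 90 st
```

```text
t: 6.6
ee_pos: [559.5, -7.6, 64.4]
tool_rot: [0.264, -3.13, -0.0]
ft_force: [0.1, 0.2, -2.5]
grip_width: 23.9
grip_force: 34.9
t 6.6 pos [559.5  -7.6  64.4] target [559.2  -7.5  61.5  99.6] F [ 0.1  0.2 -2.5] w 23.9 34.9
translation [0.3 0.2 2.9] rotation [ 0.0001 -0.0003 -0.0001]
```

```bash
python3 -m handwheel '[{"hand":15,"translation":[0,0,0.5],"rotation":[0,0,0]},{"hand":15,"translation":[0,0,1],"rotation":[0,0,0]},{"hand":15,"translation":[0,0,1.5],"rotation":[0,0,0]},{"hand":15,"translation":[0,0,2],"rotation":[0,0,0]},{"hand":15,"translation":[0,0,2.5],"rotation":[0,0,0]},{"hand":15,"translation":[0,0,2.8],"rotation":[0,0,0]},{"hand":15,"translation":[0,0,2.8],"rotation":[0,0,0]},{"hand":15,"translation":[0,0,2.8],"rotation":[0,0,0]}]'
```

```text
t: 7.4
ee_pos: [559.5, -7.8, 61.9]
tool_rot: [-0.264, 3.13, -0.0]
ft_force: [-0.7, 0.6, -1.5]
grip_width: 23.8
grip_force: 34.9
```

```bash
python3 -m handwheel '[{"hand":15,"translation":[0,0,0.2],"rotation":[0,0,0]},{"hand":15,"translation":[0,0,0.4],"rotation":[0,0,0]},{"hand":15,"translation":[0,0,0.6],"rotation":[0,0,0]},{"hand":15,"translation":[0,0,0.8],"rotation":[0,0,0]},{"hand":15,"translation":[0,0,0.8],"rotation":[0,0,0]},{"hand":15,"translation":[0,0,0.8],"rotation":[0,0,0]},{"hand":15,"translation":[0,0,0.8],"rotation":[0,0,0]},{"hand":15,"translation":[0,0,0.8],"rotation":[0,0,0]}]'
```

```text
t: 8.2
ee_pos: [559.6, -7.7, 61.6]
tool_rot: [-0.264, 3.13, -0.0]
ft_force: [-4.0, -0.7, 6.0]
grip_width: 24.0
grip_force: 34.9
```

Contact is made with about 8 N. Wiping along -y.

```bash
python3 -m handwheel '[{"hand":15,"translation":[0,-4,0.2],"rotation":[0,0,0]},{"hand":15,"translation":[0,-12,0.2],"rotation":[0,0,0]},{"hand":15,"translation":[0,-20,0.2],"rotation":[0,0,0]},{"hand":15,"translation":[0,-28,0.2],"rotation":[0,0,0]},{"hand":15,"translation":[0,-36,0.2],"rotation":[0,0,0]},{"hand":15,"translation":[0,-44,0.2],"rotation":[0,0,0]},{"hand":15,"translation":[0,-50,0.2],"rotation":[0,0,0]},{"hand":15,"translation":[0,-52,0.2],"rotation":[0,0,0]}]'; python3 go.py 2 -95 61.5 90 st
```

```text
t: 9.0
ee_pos: [568.7, -59.1, 61.6]
tool_rot: [-0.263, 3.129, 0.001]
ft_force: [-1.1, 5.5, 5.8]
grip_width: 23.9
grip_force: 34.9
t 9.0 pos [568.7 -59.1  61.6] target [ 582.7 -145.5   61.5   99.6] F [-1.1  5.5  5.8] w 23.9 34.9
translation [  0.7 -87.6   0.1] rotation [ 0.0005  0.0013 -0.0006]
```

```bash
python3 -m handwheel '[{"hand":15,"translation":[0,-5,0],"rotation":[0,0,0]},{"hand":15,"translation":[0,-13,0],"rotation":[0,0,0]},{"hand":15,"translation":[0,-21,0],"rotation":[0,0,0]},{"hand":15,"translation":[0,-29,0],"rotation":[0,0,0]},{"hand":15,"translation":[0,-37,0],"rotation":[0,0,0]},{"hand":15,"translation":[0,-45,0],"rotation":[0,0,0]},{"hand":15,"translation":[0,-51,0],"rotation":[0,0,0]},{"hand":15,"translation":[0,-53,0],"rotation":[0,0,0]}]'; python3 go.py 2 -95 61.5 90 st;python3 - <<'E'
from m import *
im,d,c=grab("scene"); cv2.imwrite("pics/s3.png",im[100:300,80:400][::1,::1,::-1].repeat(2,0).repeat(2,1))
E
```

```text
t: 9.8
ee_pos: [577.6, -111.3, 61.6]
tool_rot: [-0.263, 3.129, 0.001]
ft_force: [-1.2, 6.3, 7.4]
grip_width: 23.8
grip_force: 34.9
t 9.8 pos [ 577.6 -111.3   61.6] target [ 582.7 -145.5   61.5   99.6] F [-1.2  6.3  7.4] w 23.8 34.9
translation [  0.7 -34.6   0.1] rotation [ 0.0005  0.0012 -0.0006]
```

View pics/s3.png

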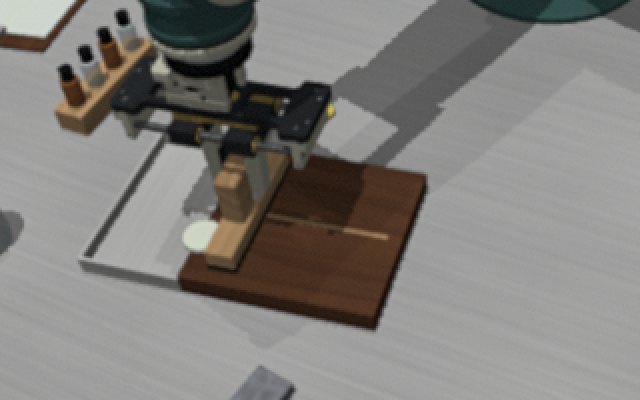

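The visible token is at the board edge (200,236), with the blade behind it. Continuing the last 36 mm, with a small hold, then lifting.

```bash
python3 -m handwheel '[{"hand":15,"translation":[0,-5,0],"rotation":[0,0,0]},{"hand":15,"translation":[0,-11,0],"rotation":[0,0,0]},{"hand":15,"translation":[0,-17,0],"rotation":[0,0,0]},{"hand":15,"translation":[0,-23,0],"rotation":[0,0,0]},{"hand":15,"translation":[0,-29,0],"rotation":[0,0,0]},{"hand":15,"translation":[0,-34,0],"rotation":[0,0,0]},{"hand":15,"translation":[0,-36,0],"rotation":[0,0,0]},{"hand":15,"translation":[0,-36,0],"rotation":[0,0,0]}]'; python3 -m handwheel '[{"hand":15,"translation":[0,0,-2],"rotation":[0,0,0]},{"hand":15,"translation":[0,0,-8],"rotation":[0,0,0]},{"hand":15,"translation":[0,0,-18],"rotation":[0,0,0]},{"hand":15,"translation":[0,0,-30],"rotation":[0,0,0]},{"hand":15,"translation":[0,10,-42],"rotation":[0,0,0]},{"hand":15,"translation":[0,35,-52],"rotation":[0,0,0]},{"hand":15,"translation":[0,65,-52],"rotation":[0,0,0]},{"hand":15,"translation":[0,100,-52],"rotation":[0,0,0]}]'; python3 go.py 562 267 110 90
```

```text
t: 10.65
ee_pos: [583.7, -146.8, 61.6]
tool_rot: [-0.264, 3.129, 0.0]
ft_force: [0.8, 1.4, 4.9]
grip_width: 23.8
grip_force: 34.9
t: 11.45
ee_pos: [566.3, -47.1, 114.3]
tool_rot: [-0.262, 3.129, -0.0]
ft_force: [-0.9, 0.0, -2.8]
grip_width: 23.7
grip_force: 34.9
t 11.45 pos [566.3 -47.1 114.3] target [562. 267. 110.  90.] F [-0.9  0.  -2.8] w 23.7 34.9
translation [-48.  310.4   4.3] rotation [-0.0003  0.0016  0.1673]
```

```bash
python3 -m handwheel '[{"hand":15,"translation":[-5,32,0],"rotation":[0,0,0.02]},{"hand":15,"translation":[-10,65,0],"rotation":[0,0,0.04]},{"hand":15,"translation":[-15,98,0],"rotation":[0,0,0.06]},{"hand":15,"translation":[-20,131,1],"rotation":[0,0,0.08]},{"hand":15,"translation":[-25,164,2],"rotation":[0,0,0.1]},{"hand":15,"translation":[-30,197,3],"rotation":[0,0,0.12]},{"hand":15,"translation":[-35,226,4],"rotation":[0,0,0.13]},{"hand":15,"translation":[-39,250,4],"rotation":[0,0,0.14]}]'; python3 go.py 562 267 60 90
python3 - <<'E'
from m import *
im,d,c=grab("scene"); cv2.imwrite("pics/s4.png",im[100:300,80:400][::1,::1,::-1].repeat(2,0).repeat(2,1))
im,d,c=grab("top"); W=cloud(d,c);H,S,V=cv2.split(cv2.cvtColor(im,cv2.COLOR_RGB2HSV))
E
```

```text
t: 12.25
ee_pos: [562.5, 207.1, 109.9]
tool_rot: [-0.045, 3.141, 0.001]
ft_force: [0.2, 0.0, -2.0]
grip_width: 23.9
grip_force: 34.9
t 12.25 pos [562.5 207.1 109.9] target [562. 267.  60.  90.] F [ 0.2  0.  -2. ] w 23.9 34.9
translation [-1.2 59.9 49.9] rotation [0.0004 0.0007 0.0286]
```

View pics/s4.png

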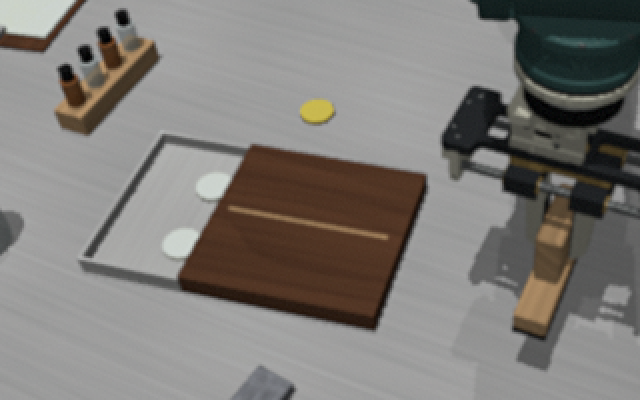

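Both tokens are in the tray, at (180,243) and (213,187), and the board is bare. Now returning the scraper to the counter.

```bash
python3 -m handwheel '[{"hand":15,"translation":[0,20,5],"rotation":[0,0,0.01]},{"hand":15,"translation":[-1,40,15],"rotation":[0,0,0.02]},{"hand":15,"translation":[-1,55,27],"rotation":[0,0,0.028]},{"hand":15,"translation":[-1,60,38],"rotation":[0,0,0.028]},{"hand":15,"translation":[-1,60,48],"rotation":[0,0,0.028]},{"hand":15,"translation":[-1,60,57],"rotation":[0,0,0.028]},{"hand":15,"translation":[-1,60,64],"rotation":[0,0,0.028]},{"hand":15,"translation":[-1,60,67],"rotation":[0,0,0.028]}]'; python3 go.py 562 267 36.7 90
```

```text
t: 13.15
ee_pos: [562.2, 264.2, 41.1]
tool_rot: [-0.001, -3.141, 0.001]
ft_force: [0.3, -0.7, -2.5]
grip_width: 24.2
grip_force: 34.9
t 13.15 pos [562.2 264.2  41.1] target [562.  267.   36.7  90. ] F [ 0.3 -0.7 -2.5] w 24.2 34.9
translation [0.1 2.8 4.4] rotation [-0.0004 -0.0007 -0.0004]
```

```bash
python3 -m handwheel '[{"hand":15,"translation":[0,0,0],"rotation":[0,0,0]},{"hand":15,"translation":[0,0,0.8],"rotation":[0,0,0]},{"hand":15,"translation":[0,0,1.6],"rotation":[0,0,0]},{"hand":15,"translation":[0,0,2.4],"rotation":[0,0,0]},{"hand":15,"translation":[0,0,3.2],"rotation":[0,0,0]},{"hand":15,"translation":[0,0,3.7],"rotation":[0,0,0]},{"hand":15,"translation":[0,0,3.7],"rotation":[0,0,0]},{"hand":15,"translation":[0,0,3.7],"rotation":[0,0,0]}]'
```

```text
t: 13.95
ee_pos: [562.3, 264.9, 38.2]
tool_rot: [-0.0, 3.142, 0.0]
ft_force: [0.4, -0.6, -2.3]
grip_width: 23.7
grip_force: 34.9
```

```bash
python3 -m handwheel '[{"hand":15,"translation":[0,0,0.3],"rotation":[0,0,0]},{"hand":15,"translation":[0,0,0.6],"rotation":[0,0,0]},{"hand":15,"translation":[0,0,0.9],"rotation":[0,0,0]},{"hand":15,"translation":[0,0,1.2],"rotation":[0,0,0]},{"hand":15,"translation":[0,0,1.2],"rotation":[0,0,0]},{"hand":15,"translation":[0,0,1.2],"rotation":[0,0,0]},{"hand":15,"translation":[0,0,1.2],"rotation":[0,0,0]},{"hand":15,"translation":[0,0,1.2],"rotation":[0,0,0]}]'
```

```text
t: 14.75
ee_pos: [562.3, 264.8, 36.9]
tool_rot: [0.0, -3.142, 0.0]
ft_force: [-0.5, -0.4, -2.7]
grip_width: 24.2
grip_force: 34.9
```

```bash
python3 -m handwheel '[{"hand":15,"translation":[0,0,0.2],"rotation":[0,0,0]},{"hand":15,"translation":[0,0,0.4],"rotation":[0,0,0]},{"hand":15,"translation":[0,0,0.6],"rotation":[0,0,0]},{"hand":15,"translation":[0,0,0.8],"rotation":[0,0,0]},{"hand":15,"translation":[0,0,0.8],"rotation":[0,0,0]},{"hand":15,"translation":[0,0,0.8],"rotation":[0,0,0]},{"hand":15,"translation":[0,0,0.8],"rotation":[0,0,0]},{"hand":15,"translation":[0,0,0.8],"rotation":[0,0,0]}]'
```

```text
t: 15.55
ee_pos: [562.3, 264.9, 36.7]
tool_rot: [-0.0, 3.141, 0.0]
ft_force: [-3.4, -1.2, 5.3]
grip_width: 23.8
grip_force: 34.9
```

The sole is on the counter. Releasing.

```bash
python3 -m handwheel '[{"hand":26,"translation":[0,0,0],"rotation":[0,0,0]},{"hand":30,"translation":[0,0,0],"rotation":[0,0,0]},{"hand":40,"translation":[0,0,0],"rotation":[0,0,0]},{"hand":60,"translation":[0,0,0],"rotation":[0,0,0]},{"hand":80,"translation":[0,0,0],"rotation":[0,0,0]},{"hand":90,"translation":[0,0,0],"rotation":[0,0,0]},{"hand":90,"translation":[0,0,0],"rotation":[0,0,0]},{"hand":90,"translation":[0,0,0],"rotation":[0,0,0]}]'; python3 -m handwheel '[{"hand":90,"translation":[0,0,-4],"rotation":[0,0,0]},{"hand":90,"translation":[0,0,-14],"rotation":[0,0,0]},{"hand":90,"translation":[0,0,-30],"rotation":[0,0,0]},{"hand":90,"translation":[0,0,-50],"rotation":[0,0,0]},{"hand":90,"translation":[0,0,-75],"rotation":[0,0,0]},{"hand":90,"translation":[0,0,-100],"rotation":[0,0,0]},{"hand":90,"translation":[0,0,-125],"rotation":[0,0,0]},{"hand":90,"translation":[0,0,-140],"rotation":[0,0,0]}]'
python3 - <<'E'
from m import *
im,d,c=grab("scene"); cv2.imwrite("pics/s5.png",im[...,::-1])
W=cloud(d,c);H,S,V=cv2.split(cv2.cvtColor(im,cv2.COLOR_RGB2HSV)); Z=W[...,2]
th=np.radians(9.65); x=W[...,0]-564.8; y=W[...,1]+52.2
sx=np.cos(th)*x+np.sin(th)*y; sy=-np.sin(th)*x+np.cos(th)*y
for m in big((np.abs(sx)<90)&(sy<-102)&(sy>-205)&(Z>8.5)&(Z<40))[:3]: print(m.sum(),np.nanmedian(sx[m]),np.nanmedian(sy[m]),np.nanpercentile(Z[m],[2,50,98]))
m=big((Z>70)&(Z<90)&(S>70)&(H<30))[0]; print(rect(W[m][:,:2]),np.nanpercentile(Z[m],[2,50,98]))
E
```

```text
t: 16.35
ee_pos: [562.3, 264.9, 36.2]
tool_rot: [0.0, -3.142, 0.0]
ft_force: [-0.9, 1.1, 0.3]
grip_width: 73.2
grip_force: 0.0
t: 17.15
ee_pos: [562.8, 265.0, 179.9]
tool_rot: [-0.0, 3.139, 0.002]
ft_force: [-0.2, -0.6, 0.5]
grip_width: 90.2
grip_force: 0.0
215 42.99200946381754 -123.21276227101485 [ 8.73620207 11.73777259 14.49026099]
177 -37.36372778235909 -122.21527532983623 [ 8.83738121 10.95158967 13.66676779]
5 -71.64606703741167 -204.71670001160794 [ 9.00266733 14.84879431 20.86446445]
(array([563.7, 266.2]), array([70.1, 22.7]), 0.52) [71.50149444 79.82849098 82.46508003]
```

View pics/s5.png

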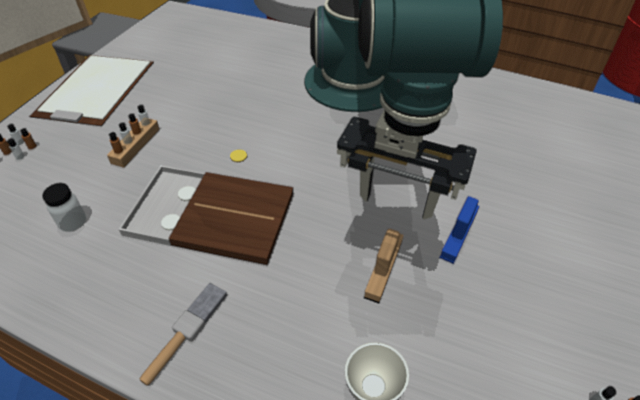

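The tokens lie flat in the tray (tops at about 11 mm) at (171,221) and (187,193). The scraper stands free with its rib top at 80 mm at (385,265), and the gripper is clear of everything.

```bash
python3 -c "
from workcell import ctrl
print(ctrl.finish_job())"
```

```text
the job is handed in; nothing more can be done
None
```

The job is handed in at about 17 s: both white tokens lie flat in the tray, and the scraper stands upright on the counter near its starting spot, released and clear of the board and tray.

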